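Long dovetail rail out of the dry box

TASK

Fold the dry box's half-open lid right back until it lies flat on the fixed rear part of the box top, then take the long aluminium rail out through the hatch. The hatch is shorter than the rail, so raise its front end first and draw it out tilted, without forcing it against the box. Finish holding the rail still in the gripper, above the box with its lowest point at least 6 cm higher than the folded lid, and leave everything else where it is.

Things in the scene. Friction and masses are not known exactly. Their poses are not given: they have to be found in the camera images.
- dry_box: Clear plastic box, fixed, 222 long (x) x 130 wide (y) x 84 high (mm). Origin: centre of its underside; +x is its front (hatch) end. Walls 5 mm; dark foam bed inside with its top at z = 32; inside length 212, width 120; 48 mm free between foam and top plate. The top plate (z = 80 to 84) is closed over the rear half (x < 0). An open latch lever sticks out in front to x = 130, z < 75.
- hatch (a point): Centre of the open rectangular hatch in the front half of the box's top plate, level with the plate's upper face (box x = 50, y = 0, z = 84). The hatch is 100 long (box x from 0 to 100) and 110 wide (y from -55 to 55).
- dry_lid (a joint): Hinge of the clear, grey-framed lid (110 mm from axis to free edge, 124 wide, 6 thick). Axis along the box's y at x = 0, z = 87: the hatch's rear edge. Rad: 0 closed, 1.57 upright, 3.14 (stop) folded flat on the fixed rear top, then at z = 84 to 90. Stiff: it stays where left; 0.06 to 0.1 N m moves it (under 2 N at 60 mm). Starts at 1.15 to 1.8.
- lid_edge (a point): Middle of the lid's free edge, 108 mm from the hinge axis, at half the lid's thickness.
- rail: The long part: straight aluminium dovetail rail, 185 x 38 x 14 mm, 0.11 to 0.22 kg, lying flat and lengthwise on the foam, rear part under the closed half of the top, front part in the hatch. Origin: centre of its underside; x along its length, +x to the box's front. Grip it across its 38 mm width.
- rail_front (a point): Centre of the rail's front end face, 92.5 mm along the rail's x from its middle, 7 mm above its underside.
- rail_rear (a point): Centre of the rail's rear end face, -92.5 mm along the rail's x, 7 mm above its underside.
- zoom_lens: Bystander: black zoom lens standing upright, 80 mm diameter, 138 high. Origin: centre of its underside.
- l_bracket: Bystander: aluminium L-bracket on the table, foot 38 (x) x 100 (y) x 9, upright arm at its +y end, 85 high. Origin: centre of its underside.
- steel_tray: Bystander: small stainless tray, 150 x 100 x 18 mm. Origin: centre of its underside.
- short_plate: Bystander: short plate of the same section as the rail, 70 x 38 x 14 mm, lying in the tray. Origin: centre of its underside.
- filter_case: Bystander: round filter case, 82 mm diameter, 13 high. Origin: centre of its underside.
- battery: Bystander: black camera battery lying flat, 56 x 38 x 21 mm. Origin: centre of its underside.
- rear_cap: Bystander: black lens cap, 64 mm diameter, 14 high. Origin: centre of its underside.
There are look-alikes about, which are no part of the job. Several things have the shape of the rail; the one meant has the colours described above.

How it is judged:
On the way, in this order (a step that is already met when the one before it is completed fails the run):
1. the lid is folded right back (joint over 2.9 rad) (value of joint dry_lid above 2.9 rad), for 0.2 s.
2. the rail, gripped, is tilted out through the hatch: front end at least 20 mm above the box top, rear end still inside (height (world z) of rail_front above 0.104 m and height (world z) of rail_rear below 0.08 m and contact force between rail and the fingers above 0.5 N), for 0.1 s.
At the end, for the whole second after the job is handed in: Lid still folded back (over 2.9 rad); rail held still in the fingers, touching neither box, lens nor bracket, the centres of both its ends over 145 mm above the table (55 mm above the folded lid), its middle within 250 mm of the box's middle seen from above (value of joint dry_lid above 2.9 rad and height (world z) of each of rail_front, rail_rear above 0.145 m and horizontal distance between rail and dry_box below 0.25 m and contact force between rail and the fingers above 0.5 N and contact force between rail and dry_box below 0.1 N and contact force between rail and zoom_lens below 0.1 N and contact force between rail and l_bracket below 0.1 N and linear speed of rail below 0.03 m/s and angular speed of rail below 0.2 rad/s); the arm keeps its last pose, push and grip.
It fails at once if the rail is forced against the box (over 40 N) while it is being tilted or drawn out (contact force between rail and dry_box above 40 N and height (world z) of rail_front above 0.05 m).
It fails at once if another thing on the table is shoved (moved over 20 mm) (distance of any of zoom_lens, l_bracket, steel_tray, short_plate, filter_case, battery, rear_cap from where it was at the start of the episode above 0.02 m).
It fails at once if the zoom lens or the bracket is tipped (angle between any of zoom_lens, l_bracket's own z axis and vertical above 0.3 rad).
It also fails if it takes over 56 s, if anything falls off the work surface, if the arm or the gripper's body presses on something with over 40 N, if the wrist force passes 120 N, or if a joint passes its speed limit or range.

ROBOT

A 6-joint arm with a two-finger parallel gripper is mounted at the origin on the work surface. World frame = base frame: x ahead of the robot, y to its left, z up, the work surface at z = 0. Lengths are in m, angles in rad, forces in N, time in s.
With the tool pointing down it reaches from about 0.325 to 0.75 m from the base axis. Payload 7.6 kg.
Tool frame: the origin (TCP) lies on the centre line of the jaws, within the pads' length; the fingertips stand 14 mm ahead of it and the grasp point (between the pads) lies 5 mm behind it (bot.nose_length is the z of the fingertips in the tool frame, in m); z points along the fingers, y is the line along which they close (so a half turn about z gives the same grasp; the last joint's range is limited). The gripper opens to 85 mm and grips with 20 to 120 N. Pads are 22 mm wide; open, the fingers measure 114 mm over their backs; the gripper's body (76 mm by 85 mm) begins 54 mm behind the grasp point. The pads swing forward as they close: fully open they stand 13 mm farther back than shut.
Start: joints at [-1.294, 0.052, 1.401, -0, 1.689, -0.07], TCP at [0.178, -0.494, 0.245] pointing down, gripper open.
Joint ranges: [-2.9, 2.9], [-0.91, 2.17], [0.12, 2.37], [-1.06, 4.2], [0.26, 2.73], [-2.93, 2.93]. Speed limits (rad/s): [2.57, 2.57, 3.01, 3.14, 3.14, 3.14].

INTERFACE

Orientations are given as a 3x3 rotation matrix whose columns are the frame's x, y, z axes.
In Python, from bench import readout, viewer, bot, models gives the robot as it stands.
- The arm moves only by the tool carry_out, never from a script. Its arguments are lists of equal length, an entry for each row: "gripper": the opening, from 0 (shut) to 1 (fully open); "xyz": the shift along the tool's x, y, z in mm, a list of three; "rot": the turn, a rotation vector about the tool's x, y, z in degrees, a list of three. A call has 1 to 10 rows; each row is the pose to reach, as a shift and turn from the pose commanded when the call began, along the tool's axes at that moment; what a row does not reach only later rows make up. A row lasts 1/12 s, in which the tool goes at most 41.7 mm and 7.16 degrees, less where a joint would pass 70% of its speed; a pose out of reach is approached as far as the arm can. A call with a gripper value outside its range is refused whole. The fingers move at their own pace and stop on an object; "grip_force" is the grip in N (left out, the last holds). Time passes only in rows, so rows that repeat a pose let the fingers close. It gives the time, the measured TCP pose, the force, the opening and the grip force at its end, in the units of the state.
- readout.read_state(): the state, without advancing time (a new reading comes with each control period).
- viewer.camera(name): name is "scene" or "top"; returns (picture, depth): 480x640x3 uint8, blue, green, red; 480x640 float32, m along the optical axis (not along the pixel's ray), 0 where there is no reading.
- viewer.get_calibration(name): a dict with "K" (3x3 intrinsics, pixels), "dist_coeffs" ([k1, k2, p1, p2, k3] as OpenCV has them; the pictures are not rectified), "R" (3x3) and "t" (3): a world point X has camera coordinates R X + t. Camera axes: x right, y down, z forward; pixel columns grow to the right and rows downward; lengths in m; the calibration is good to about 2 mm. A picture is of the moment at which its call begins. get_calibration takes no time and is no camera call.
- bot.hand_in(): hands the job in; it is judged then, once.
Trained networks look in the newest picture that a camera, given by its name, has taken for a name from the list of things; names that differ only in an ending like _2 or _b are one class to them, and where a whole thing is asked for, a point or a joint stands for the part that bears it (a point fixed in the world has none). Each returns a list of dicts, best first, with "p" (0 to 1); they miss things now and then, are a little off and sometimes report something else, mostly with a low value. They report only what shows in the picture. A call takes as long as a camera call. They do not tell look-alikes from the thing itself.
- models.cut_out(camera, thing): "region" (480x640 bool, what is visible of it) and "rect" ([centre column, centre row, width, height] in pixels, round what is visible of it).
The state is a dict: "clock": time; "joint_pos": joint angles; "qd": joint speeds; "joint_efforts": joint torques, N m; "eef_pos": TCP position; "eef_rot": TCP orientation; "contact_force": force on the tool from outside, world axes, zero at the start; "wrist_torque": the same for the moment, N m; "gripper_width": finger opening in m; "finger_force": force on a finger pad.
Only numpy, scipy, OpenCV 4.12 (cv2) and the standard library are available. Lean on these libraries where they do the work, as an engineer would, in place of code of your own. Each camera call takes 0.05 s, during which the arm holds its last target. There are 200 camera calls.

## Working session

There is one attempt and no reset: what is moved stays moved. The work goes in short steps, Python scripts to look and compute and a tool call to move; the robot and the scene stay as the last step left them, time stands still between calls to the robot, and variables do not carry over. Pictures are saved under pics/ and viewed, at most 10 in all, crops included, and the job is handed in when it is done.

Besides the shell and the picture viewer there is one more tool, called as name(argument=value, ...) on one line, values as JSON. carry_out: Moves the arm, as the interface text tells. Its arguments: {"type":"object","properties":{"gripper":{"type":"array","items":{"type":"number"}},"xyz":{"type":"array","items":{"type":"array","items":{"type":"number"}}},"rot":{"type":"array","items":{"type":"array","items":{"type":"number"}}},"grip_force":{"type":"number"}},"required":["gripper","xyz","rot"]}

```bash
ls; mkdir -p pics; cat > h.py <<'E'
import numpy as np, cv2
from bench import readout, viewer, bot, models
def world(cam,depth,us,vs):
    c=viewer.get_calibration(cam);K=np.array(c['K']);D=np.array(c['dist_coeffs']);R=np.array(c['R']);t=np.array(c['t']).ravel()
    us=np.asarray(us);vs=np.asarray(vs)
    n=cv2.undistortPoints(np.stack([us,vs],1).astype(np.float64)[:,None],K,D)[:,0]
    z=depth[vs.astype(int),us.astype(int)]
    P=np.c_[n*z[:,None],z]
    return (P-t)@R
def proj(cam,X):
    c=viewer.get_calibration(cam)
    return cv2.projectPoints(np.array(X,float).reshape(-1,1,3),cv2.Rodrigues(np.array(c['R'],float))[0],np.array(c['t'],float),np.array(c['K'],float),np.array(c['dist_coeffs'],float))[0][:,0]
E
python3 - <<'E'
from h import *
for cam in ("scene","top"):
    im,d=viewer.camera(cam)
    cv2.imwrite(f"pics/{cam}0.png",im); np.save(f"{cam}_d.npy",d)
    c=viewer.get_calibration(cam); print(cam,"pos",-np.array(c['R']).T@np.array(c['t']).ravel())
    for th in ("dry_box","dry_lid","rail","zoom_lens","l_bracket","steel_tray","filter_case","battery","rear_cap"):
        for r in models.cut_out(cam,th)[:3]:
            v,u=np.nonzero(r['region']); m=d[v,u]>0
            if m.sum()<5: print(th,'nodepth',r['rect']);continue
            P=world(cam,d,u[m],v[m])
            print(th,round(r['p'],2),np.round(r['rect']),"med",np.round(np.median(P,0),3),"lo",np.round(np.percentile(P,3,axis=0),3),"hi",np.round(np.percentile(P,97,axis=0),3))
            if th in('rail','dry_box') and r['p']>.3:
                rr=cv2.minAreaRect((P[:,:2]*1000).astype(np.float32));print('   mar',rr)
print(readout.read_state())
E
```

```text
pics
scene pos [ 1.1671061  -0.30984484  0.53615861]
dry_box 0.82 [317. 236. 132. 134.] med [0.59  0.012 0.062] lo [ 0.468 -0.096  0.004] hi [0.64  0.116 0.126]
   mar ((395.7652282714844, 61.31767272949219), (240.72369384765625, 454.53045654296875), 73.28710174560547)
dry_lid 0.94 [306. 210.  38.  78.] med [ 0.588 -0.007  0.154] lo [ 0.489 -0.026  0.081] hi [0.607 0.041 0.194]
rail 0.84 [153. 393.  46. 110.] med [ 0.702 -0.324  0.012] lo [ 0.607 -0.364 -0.   ] hi [ 0.771 -0.278  0.014]
   mar ((676.850341796875, -318.55462646484375), (47.21900177001953, 200.70701599121094), 67.12267303466797)
rail 0.76 [392. 216.  44.  44.] med [0.449 0.27  0.012] lo [ 0.395  0.202 -0.001] hi [0.505 0.354 0.014]
   mar ((474.3367614746094, 235.03684997558594), (63.39444351196289, 339.25531005859375), 38.64289093017578)
rail 0.64 [297. 253.  48.  10.] med [ 0.532 -0.009  0.045] lo [ 0.518 -0.052  0.043] hi [0.546 0.028 0.046]
   mar ((531.85302734375, -11.726848602294922), (90.88471221923828, 13.319847106933594), 72.9238510131836)
zoom_lens 0.91 [432. 242.  46.  81.] med [0.686 0.183 0.101] lo [0.639
[... 2633 characters left out ...]
), 'qd': array([ 8.42497763e-05,  7.45502284e-04,  3.96779493e-04,  3.65832038e-04,
       -7.50192123e-04,  1.38285259e-03]), 'joint_efforts': array([-1.43832563e-03, -3.81540835e+01, -3.60322130e+01, -1.85541066e-04,
        1.91702720e-04, -2.34364779e-05]), 'eef_pos': array([ 0.17846836, -0.49375907,  0.24532688]), 'eef_rot': array([[ 9.40471843e-01,  3.39871611e-01,  2.05940436e-05],
       [ 3.39871612e-01, -9.40471839e-01, -8.76227215e-05],
       [-1.04123575e-05,  8.94060332e-05, -9.99999996e-01]]), 'contact_force': array([ 0.09730409,  0.23651586, -0.44630022]), 'wrist_torque': array([-0.00838679, -0.02466162,  0.01070155]), 'finger_force': 0.0, 'gripper_width': 0.0855314718516939}
```

```bash
python3 - <<'E'
import cv2
a=cv2.imread('pics/top0.png')[170:320,240:440];b=cv2.imread('pics/scene0.png')[160:320,220:420]
cv2.imwrite('pics/top0c.png',cv2.resize(a,None,fx=4,fy=4,interpolation=2));cv2.imwrite('pics/scene0c.png',cv2.resize(b,None,fx=3.7,fy=3.7,interpolation=2))
E
```

```text
(no output)
```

View pics/top0c.png

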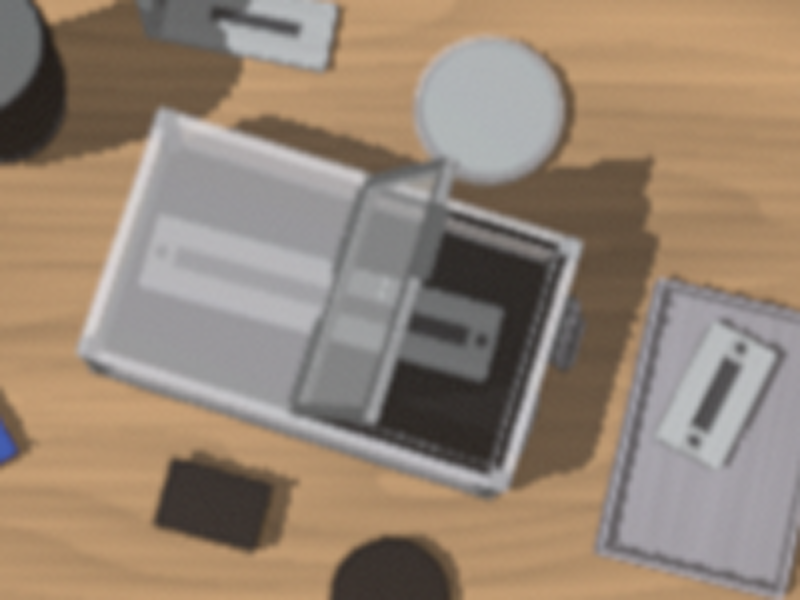

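View pics/scene0c.png

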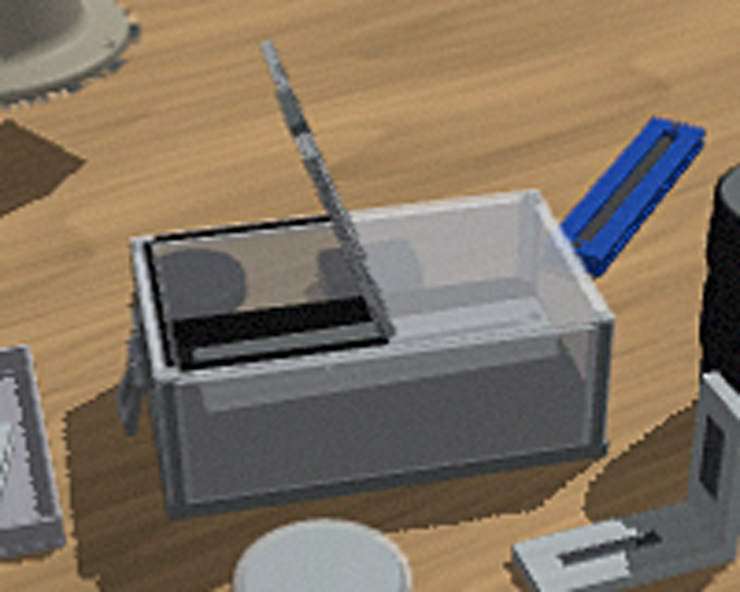

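View pics/scene0.png

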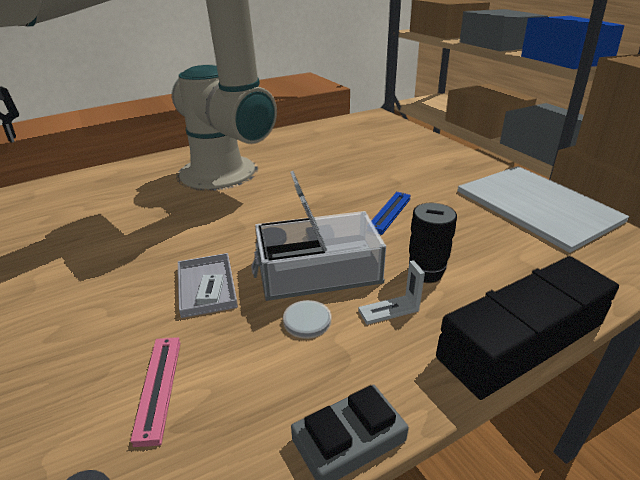

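The box's front faces world −y (to the right in the top view). The rail is grey and its front end shows at crop (495,345). The lid leans forward over the hatch, with its free edge from (450,160) to (378,425) in the crop. Next I fit the poses.

```bash
cat >> h.py <<'E'
def onplane(cam,px,z):
    c=viewer.get_calibration(cam);R=np.array(c['R']);t=np.array(c['t']).ravel()
    n=cv2.undistortPoints(np.array(px,float).reshape(-1,1,2),np.array(c['K']),np.array(c['dist_coeffs']))[:,0]
    d=np.c_[n,np.ones(len(n))]@R; o=-R.T@t
    return o+d*((z-o[2])/d[:,2])[:,None]
E
python3 - <<'E'
from h import *
f=lambda p:np.array(p)/4.+[240,170]-.4
C=onplane("top",f([(165,110),(580,240),(495,490),(85,355)]),.084)[:,:2]
S=onplane("scene",np.array([(138,240),(168,378),(612,318),(535,193)])/3.7+[220,160],.084)[:,:2]
print('top corners',C.round(3),C.mean(0),'scene',S.round(3),S.mean(0))
L=[np.linalg.norm(C[i]-C[(i+1)%4]) for i in range(4)];print(L)
x=(C[1]-C[0])+(C[2]-C[3]);x/=np.linalg.norm(x);y=np.array([-x[1],x[0]]);o=C.mean(0)
print('x axis',x,np.degrees(np.arctan2(x[1],x[0])))
box=lambda P:np.c_[(P[:,:2]-o)@x,(P[:,:2]-o)@y,P[:,2]]
R=onplane("top",f([(505,310),(490,382),(138,288),(155,215)]),.046);print('rail box frame',box(R).round(4))
for cam in("top","scene"):
    d=np.load(f"{cam}_d.npy");im,dd=viewer.camera(cam)
    r=models.cut_out(cam,"dry_lid")[0]['region'];v,u=np.nonzero(r&(d>0))
    B=box(world(cam,d,u,v));B=B[(B[:,2]>.1)&(abs(B[:,1])<.07)]
    a=np.arctan2(B[:,2]-.087,B[:,0]);rr=np.hypot(B[:,0],B[:,2]-.087)
    print(cam,'lid angle',np.percentile(a,[10,50,90]),'r',np.percentile(rr,[50,99]), 'z',B[:,2].max(),len(B))
np.savez('box.npz',o=o,x=x,y=y)
E
```

```text
top corners [[ 0.645  0.108]
 [ 0.581 -0.1  ]
 [ 0.457 -0.057]
 [ 0.521  0.145]] [0.55100951 0.02426897] scene [[ 0.463 -0.06 ]
 [ 0.582 -0.095]
 [ 0.646  0.109]
 [ 0.528  0.145]] [0.55480333 0.02474383]
[np.float64(0.2176295376999186), np.float64(0.13189130121679493), np.float64(0.21180042813832126), np.float64(0.1291638800368365)]
x axis [-0.29846835 -0.95441953] -107.36563185560917
rail box frame [[ 0.0865  0.0267  0.046 ]
 [ 0.0901 -0.0113  0.046 ]
 [-0.0968 -0.0207  0.046 ]
 [-0.1006  0.0181  0.046 ]]
top lid angle [1.24830007 1.27307258 1.32879189] r [0.07307665 0.11486072] z 0.19858933922073804 1308
scene lid angle [1.2046863  1.24187433 1.28173531] r [0.08800703 0.11335628] z 0.19598447231434027 348
```

carry_out(gripper=[0, 0, 0, 0, 0, 0, 0, 0, 0, 0], xyz=[[484, -300, 0], [484, -300, 0], [484, -300, 0], [484, -300, 0], [484, -300, 0], [484, -300, 0], [484, -300, 0], [484, -300, 0], [484, -300, 0], [484, -300, 0]], rot=[[0, 0, -55.7], [0, 0, -55.7], [0, 0, -55.7], [0, 0, -55.7], [0, 0, -55.7], [0, 0, -55.7], [0, 0, -55.7], [0, 0, -55.7], [0, 0, -55.7], [0, 0, -55.7]])

```text
clock: 2.03
eef_pos: [0.4378, -0.165, 0.2456]
eef_rot: [[0.249, 0.969, 0.001], [0.969, -0.249, -0.001], [-0.0, 0.001, -1.0]]
contact_force: [-0.0, -0.3, 0.6]
gripper_width: 0.0
finger_force: 0.0
```

carry_out(gripper=[0, 0, 0, 0, 0, 0, 0, 0, 0], xyz=[[137, 61, 0], [137, 61, 0], [137, 61, 0], [137, 61, 0], [137, 61, 0], [137, 61, 76], [137, 61, 76], [137, 61, 76], [137, 61, 76]], rot=[[0, 0, 0], [0, 0, 0], [0, 0, 0], [0, 0, 0], [0, 0, 0], [0, 0, 0], [0, 0, 0], [0, 0, 0], [0, 0, 0]])

```text
clock: 2.78
eef_pos: [0.5291, -0.0497, 0.1683]
eef_rot: [[0.25, 0.968, -0.004], [0.968, -0.25, 0.0], [-0.001, -0.004, -1.0]]
contact_force: [0.3, 0.0, 0.0]
gripper_width: 0.0003
finger_force: 0.0
```

carry_out(gripper=[0, 0, 0, 0, 0, 0, 0, 0, 0, 0], xyz=[[12, 0, 0], [24, 0, 0], [36, 0, 0], [48, 0, 0], [60, 0, 0], [72, 0, 0], [84, 0, 0], [96, 0, 0], [108, 0, 0], [118, 0, 0]], rot=[[0, 0, 0], [0, 0, 0], [0, 0, 0], [0, 0, 0], [0, 0, 0], [0, 0, 0], [0, 0, 0], [0, 0, 0], [0, 0, 0], [0, 0, 0]])

```text
clock: 3.62
eef_pos: [0.5596, 0.0664, 0.169]
eef_rot: [[0.248, 0.969, -0.001], [0.969, -0.248, 0.0], [-0.0, -0.001, -1.0]]
contact_force: [0.8, -0.2, -0.4]
gripper_width: -0.0001
finger_force: 0.3
```

carry_out(gripper=[0, 0, 0, 0, 0, 0, 0, 0, 0, 0], xyz=[[8, 0, 6], [14, 0, 13], [19, 0, 19], [23, 0, 26], [26, 0, 33], [29, 0, 40], [31, 0, 47], [32, 0, 54], [32, 0, 59], [32, 0, 62]], rot=[[0, 0, 0], [0, 0, 0], [0, 0, 0], [0, 0, 0], [0, 0, 0], [0, 0, 0], [0, 0, 0], [0, 0, 0], [0, 0, 0], [0, 0, 0]])

```text
clock: 4.45
eef_pos: [0.5672, 0.0957, 0.1062]
eef_rot: [[0.249, 0.968, -0.001], [0.968, -0.249, -0.0], [-0.0, -0.001, -1.0]]
contact_force: [0.1, 0.4, -0.3]
gripper_width: -0.0002
finger_force: 0.2
```

carry_out(gripper=[0, 0, 0], xyz=[[0, 0, 0], [0, 0, 0], [0, 0, 0]], rot=[[0, 0, 0], [0, 0, 0], [0, 0, 0]])

```text
clock: 4.7
eef_pos: [0.5677, 0.0957, 0.1077]
eef_rot: [[0.249, 0.968, 0.001], [0.968, -0.249, -0.0], [0.0, 0.001, -1.0]]
contact_force: [-0.5, -0.2, -0.3]
gripper_width: 0.0
finger_force: 0.0
```

carry_out(gripper=[0.65, 0.65, 0.65, 0.65, 0.65, 0.65, 0.65, 0.65, 0.65, 0.65], xyz=[[0, 0, -40], [0, 0, -80], [-40, 0, -100], [-230, 0, -100], [-230, 0, -100], [-230, 0, -100], [-230, 0, -100], [-230, 0, -100], [-230, 0, -100], [-230, 0, -100]], rot=[[0, 0, 0], [0, 0, 0], [0, 0, 0], [0, 0, 0], [0, 0, 0], [0, 0, 0], [0, 0, 0], [0, 0, 0], [0, 0, 0], [0, 0, 0]])

```text
clock: 5.53
eef_pos: [0.51, -0.1281, 0.2078]
eef_rot: [[0.252, 0.968, 0.001], [0.968, -0.252, -0.0], [0.0, 0.001, -1.0]]
contact_force: [0.8, 0.4, 0.0]
gripper_width: 0.0558
finger_force: 0.0
```

```bash
python3 - <<'E'
from h import *
im,d=viewer.camera("top"); cv2.imwrite('pics/top1c.png',cv2.resize(im[170:320,240:440],None,fx=4,fy=4,interpolation=2))
b=np.load('box.npz');o=np.array([.553,.0245]);x=b['x'];y=b['y']
for r in models.cut_out("top","rail")[:3]:
    v,u=np.nonzero(r['region']&(d>0));P=world("top",d,u,v);print(r['p'],r['rect'],np.median(P,0),'box x/y',[np.percentile((P[:,:2]-o)@a,[3,50,97]).round(4) for a in(x,y)])
for r in models.cut_out("top","dry_lid")[:2]:
    v,u=np.nonzero(r['region']&(d>0));P=world("top",d,u,v);print('lid',r['p'],np.percentile(P[:,2],[5,50,98]).round(4),[np.percentile((P[:,:2]-o)@a,[3,50,97]).round(4) for a in(x,y)])
s=readout.read_state();print(s['eef_pos'],s['gripper_width'],bot.nose_length)
E
```

```text
0.81 [203.1, 298.1, 85.5, 57.3] [0.44276745 0.27594924 0.01298566] box x/y [array([-0.2675, -0.2077, -0.1453]), array([-0.2474, -0.1799, -0.1104])]
0.67 [484.6, 177.9, 33.5, 54.5] [ 0.71412721 -0.33124499  0.01298244] box x/y [array([0.271 , 0.2919, 0.3116]), array([0.205 , 0.2597, 0.3151])]
0.62 [344.8, 253.5, 43.0, 26.4] [ 0.54246996 -0.01934088  0.04504878] box x/y [array([0.0063, 0.0453, 0.0844]), array([-0.0147,  0.0032,  0.0205])]
lid 0.55 [0.0399 0.0451 0.0496] [array([0.004 , 0.044 , 0.0843]), array([-0.0143,  0.004 ,  0.0214])]
lid 0.27 [0.0053 0.0094 0.0859] [array([-0.1406, -0.101 , -0.0472]), array([0.1152, 0.1364, 0.1579])]
[ 0.51052227 -0.12597794  0.20750337] 0.05539851719411039 0.014
```

View pics/top1c.png

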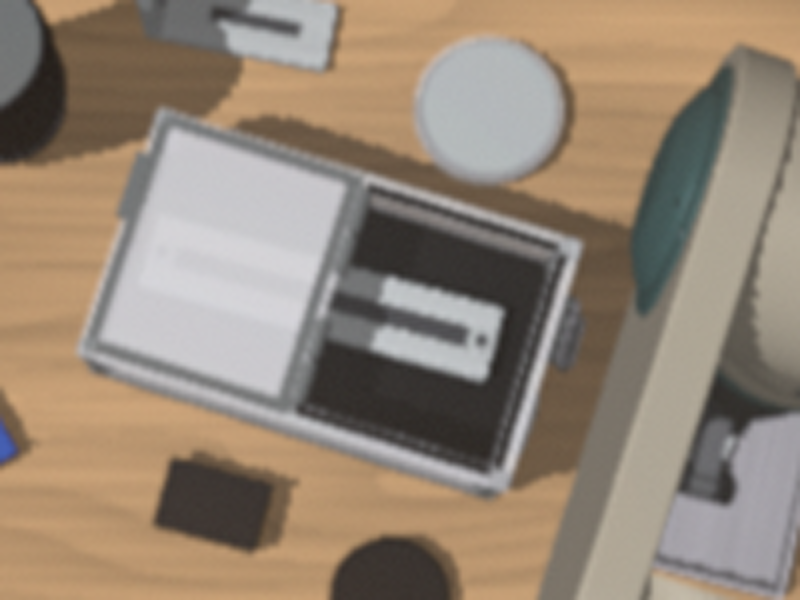

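The lid is flat on the rear, and the rail shows in the hatch from about crop (330,300) to (497,346). Now I approach and descend.

carry_out(gripper=[0.65, 0.65, 0.65, 0.65, 0.65, 0.65, 0.65, 0.65, 0.65, 0.65], xyz=[[101, 4, 0], [101, 4, 0], [101, 4, 0], [101, 4, 30], [101, 4, 60], [101, 4, 90], [101, 4, 115], [101, 4, 135], [101, 4, 150], [101, 4, 158]], rot=[[0, 0, 0], [0, 0, 0], [0, 0, 0], [0, 0, 0], [0, 0, 0], [0, 0, 0], [0, 0, 0], [0, 0, 0], [0, 0, 0], [0, 0, 0]])

```text
clock: 6.52
eef_pos: [0.5392, -0.0286, 0.0502]
eef_rot: [[0.247, 0.969, -0.001], [0.969, -0.247, 0.0], [-0.0, -0.001, -1.0]]
contact_force: [-44.1, 6.0, 61.6]
gripper_width: 0.0556
finger_force: 37.8
```

```bash
python3 - <<'E'
from h import *
im,d=viewer.camera("scene"); cv2.imwrite('pics/s2.png',cv2.resize(im[150:320,200:420],None,fx=3.6,fy=3.5,interpolation=2))
s=readout.read_state();print(s['eef_pos'],s['contact_force'])
E
```

```text
[ 0.53892802 -0.02860056  0.05086886] [-17.07224724   3.48426014  17.40507217]
```

View pics/s2.png

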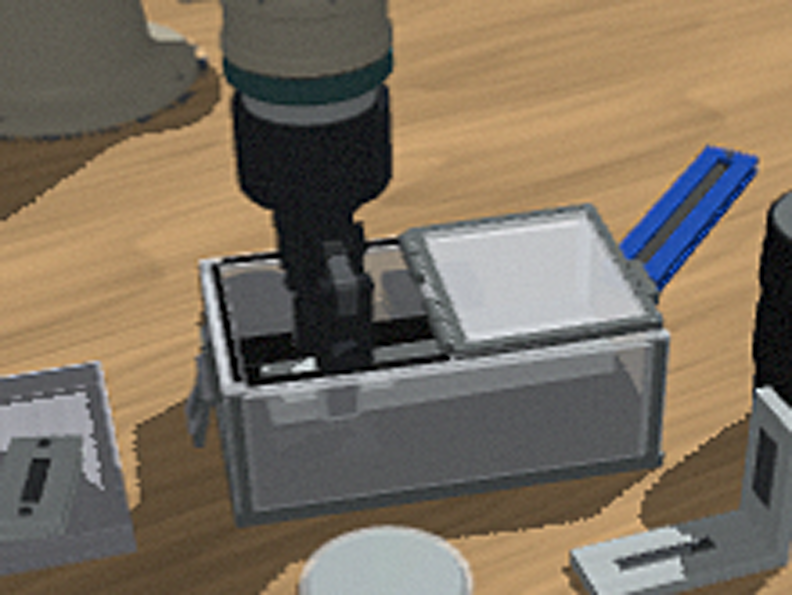

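The picture shows the gripper in the hatch with its near finger close to the front-side rim (crop 340,385). Contact force is unexpectedly high, so I'll back up and see which side touches.

carry_out(gripper=[0.65, 0.65, 0.65, 0.65], xyz=[[0, 0, -10], [0, 0, -20], [0, 0, -30], [0, 0, -30]], rot=[[0, 0, 0], [0, 0, 0], [0, 0, 0], [0, 0, 0]])

```text
clock: 6.9
eef_pos: [0.5409, -0.0298, 0.0824]
eef_rot: [[0.248, 0.969, 0.005], [0.969, -0.248, -0.001], [0.001, 0.005, -1.0]]
contact_force: [0.9, -0.6, -0.2]
gripper_width: 0.0553
finger_force: 0.0
```

```bash
python3 - <<'E'
from h import *
s=readout.read_state();T=s['eef_pos'];R=s['eef_rot'];print(T,s['contact_force'],s['gripper_width'])
o=T+R[:,2]*.0
outs=[]
for cam in("scene","top"):
    im,d=viewer.camera(cam)
    ims=im[150:320,200:420] if cam=="scene" else im[180:320,270:390]
    outs.append(cv2.resize(ims,(396,306) if cam=="scene" else (396,460),interpolation=2))
    v,u=np.nonzero(d>0);P=world(cam,d,u,v)
    L=(P-T)@R*1000   # tool frame mm
    near=(abs(L[:,0])<14)
    for z0 in range(-60,60,6):
        m=near&(L[:,2]>z0)&(L[:,2]<=z0+6)&(abs(L[:,1])<75)
        if m.sum()>3: print(cam,z0,m.sum(),np.percentile(L[m,1],[2,25,50,75,98]).round(1))
    for r in models.cut_out(cam,"rail"):
        v,u=np.nonzero(r['region']&(d>0))
        if len(v)<20: continue
        P=world(cam,d,u,v); c=np.median(P,0)
        if np.hypot(*(c[:2]-T[:2]))<.09:
            Lr=(P-T)@R*1000;print('rail',cam,r['p'],np.percentile(Lr,[2,50,98],axis=0).round(1).tolist())
h=max(x.shape[0] for x in outs)
cv2.imwrite('pics/c3.png',np.hstack([cv2.copyMakeBorder(x,0,h-x.shape[0],0,0,0) for x in outs]))
E
```

```text
[ 0.54087089 -0.02978108  0.08235454] [ 0.90133082 -0.58470673 -0.18545606] 0.05531846940401984
scene -60 41 [27.2 33.  60.9 62.  63.5]
scene -54 32 [-22.7  35.3  58.3  60.   61.9]
scene -48 72 [26.8 48.5 54.2 57.1 59.5]
scene -42 63 [-34.5  38.5  56.5  57.7  59.4]
scene -36 16 [-36.1 -30.5  35.5  40.1  56.4]
scene -30 13 [-36.5 -31.4 -29.6  39.9  41.9]
scene -24 33 [-34.   32.2  38.1  39.3  41.9]
scene -18 47 [-31.3  32.4  37.8  39.9  41.2]
scene -12 50 [-31.2 -27.2  37.   40.1  41.5]
scene -6 106 [-70.8  33.1  41.3  51.8  58. ]
scene 0 103 [-65.4  32.5  52.4  56.5  58.5]
scene 6 68 [-69.2  16.9  55.7  56.4  58.2]
scene 12 55 [-69.9  54.7  55.9  56.8  58.2]
scene 18 52 [-71.3  54.4  55.7  56.7  58.3]
scene 24 60 [-70.3  54.6  55.9  56.7  58.4]
scene 30 50 [-71.7  54.5  56.1  56.9  58.4]
scene 36 81 [-71.  -66.7  -8.4  56.1  58.5]
scene 42 65 [-71.5 -69.1  55.2  56.6  57.7]
scene 48 113 [-70.5 -62.7 -50.   55.4  57.8]
scene 54 45 [54.  55.5 56.6 57.5 59. ]
rail scene 0.7 [[-30.2, -20.0, 35.7], [26.6, -13.1, 37.5], [59.1, -6.6, 39.5]]
top -60 4 [-34.2 -33.2 -32.6 -32.1 -31.2]
top -48 10 [-39.5 -37.8 -37.1 -36.5 -35.2]
top -42 19 [-54.  -42.9 -40.3 -38.7 -37. ]
top -36 9 [-54.3 -41.8 -41.  -37.8 -35.2]
top -6 71 [-72.1 -69.7 -67.4 -64.7 -62.2]
top 12 4 [-72.3 -72.2 -71.9 -71.6 -71.3]
top 18 5 [-72.9 -72.6 -72.3 -72.1 -71.8]
top 30 5 [-72.8 -72.3 -72.1 -72.1 -71.7]
top 42 6 [-72.6 -72.1 -57.4 -36.8 -31.7]
top 48 49 [-72.3 -52.5 -39.3 -34.6 -22. ]
rail top 0.56 [[-28.1, -56.7, -319.5], [23.5, -16.2, 36.6], [35.5, -9.2, 50.1]]
```

View pics/c3.png

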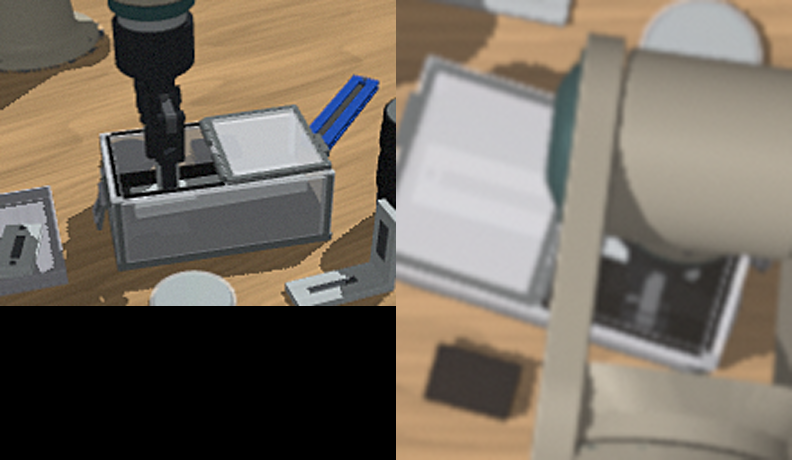

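The knuckles, about 40 mm behind the TCP and ±58 mm wide, caught the hatch rim. I'll centre in the hatch, descend a little less and close lightly to centre the rail.

carry_out(gripper=[0.6, 0.6, 0.6, 0.6, 0.6, 0.6], xyz=[[0, -5, 0], [0, -5, 0], [0, -5, 10], [0, -5, 20], [0, -5, 27], [0, -5, 29]], rot=[[0, 0, 0], [0, 0, 0], [0, 0, 0], [0, 0, 0], [0, 0, 0], [0, 0, 0]])

```text
clock: 7.6
eef_pos: [0.5335, -0.0288, 0.0484]
eef_rot: [[0.249, 0.968, -0.003], [0.968, -0.249, 0.0], [-0.001, -0.003, -1.0]]
contact_force: [-6.8, 0.2, 7.1]
gripper_width: 0.0513
finger_force: 1.3
```

carry_out(gripper=[0.35, 0.35, 0.35, 0.35, 0.35, 0.35], xyz=[[0, 0, 0], [0, 0, 0], [0, 0, 0], [0, 0, 0], [0, 0, 0], [0, 0, 0]], rot=[[0, 0, 0], [0, 0, 0], [0, 0, 0], [0, 0, 0], [0, 0, 0], [0, 0, 0]], grip_force=20)

```text
clock: 8.1
eef_pos: [0.5344, -0.0289, 0.0503]
eef_rot: [[0.249, 0.968, -0.0], [0.968, -0.249, -0.0], [-0.0, -0.0, -1.0]]
contact_force: [0.1, -0.7, -0.8]
gripper_width: 0.0378
finger_force: 19.9
```

carry_out(gripper=[0.5, 0.5, 0.5, 0.5, 0.5, 0.5], xyz=[[0, 0, 0], [0, 0, 0], [0, 0, 2], [0, 0, 4], [0, 0, 5], [0, 0, 5]], rot=[[0, 0, 0], [0, 0, 0], [0, 0, 0], [0, 0, 0], [0, 0, 0], [0, 0, 0]])

```text
clock: 8.6
eef_pos: [0.5339, -0.0287, 0.0447]
eef_rot: [[0.249, 0.968, -0.002], [0.968, -0.249, 0.0], [-0.0, -0.002, -1.0]]
contact_force: [-1.6, 1.6, 0.1]
gripper_width: 0.0426
finger_force: 0.0
```

carry_out(gripper=[0.3, 0.3, 0.3, 0.3, 0.3, 0.3], xyz=[[0, 0, 0], [0, 0, 0], [0, 0, 0], [0, 0, 0], [0, 0, 0], [0, 0, 0]], rot=[[0, 0, 0], [0, 0, 0], [0, 0, 0], [0, 0, 0], [0, 0, 0], [0, 0, 0]], grip_force=90)

```text
clock: 9.1
eef_pos: [0.5347, -0.029, 0.0455]
eef_rot: [[0.249, 0.968, 0.001], [0.968, -0.249, -0.0], [0.0, 0.001, -1.0]]
contact_force: [1.7, -0.7, 1.2]
gripper_width: 0.0362
finger_force: 89.2
```

carry_out(gripper=[0.3, 0.3, 0.3, 0.3, 0.3, 0.3, 0.3, 0.3, 0.3], xyz=[[0.2, 0, -5.5], [0.5, 0, -11.1], [1, 0, -16.6], [1.6, 0, -22.1], [2.5, 0, -27.5], [3.4, 0, -32.8], [4.5, 0, -38.2], [5.8, 0, -43.5], [5.8, 0, -43.5]], rot=[[0, -1.9, 0], [0, -3.75, 0], [0, -5.6, 0], [0, -7.5, 0], [0, -9.4, 0], [0, -11.25, 0], [0, -13.1, 0], [0, -15, 0], [0, -15, 0]])

```text
clock: 9.85
eef_pos: [0.536, -0.0225, 0.089]
eef_rot: [[0.239, 0.969, -0.064], [0.935, -0.248, -0.252], [-0.26, 0.0, -0.966]]
contact_force: [0.2, 0.0, -2.5]
gripper_width: 0.0358
finger_force: 88.9
```

```bash
python3 - <<'E'
from h import *
im,d=viewer.camera("scene"); cv2.imwrite('pics/s4.png',cv2.resize(im[130:320,200:420],None,fx=3.6,fy=3.1,interpolation=2))
s=readout.read_state();print(s['eef_pos'],s['contact_force'],s['wrist_torque'],s['gripper_width'],s['eef_rot'])
E
```

```text
[ 0.53580329 -0.02268438  0.08847006] [-0.2172334  -0.35670629 -1.23135145] [ 0.13183373 -0.05132113  0.00868902] 0.03563004066223348 [[ 2.39564069e-01  9.68729544e-01 -6.45920039e-02]
 [ 9.35841857e-01 -2.48118578e-01 -2.50274229e-01]
 [-2.58474516e-01 -4.91188261e-04 -9.66017952e-01]]
```

View pics/s4.png

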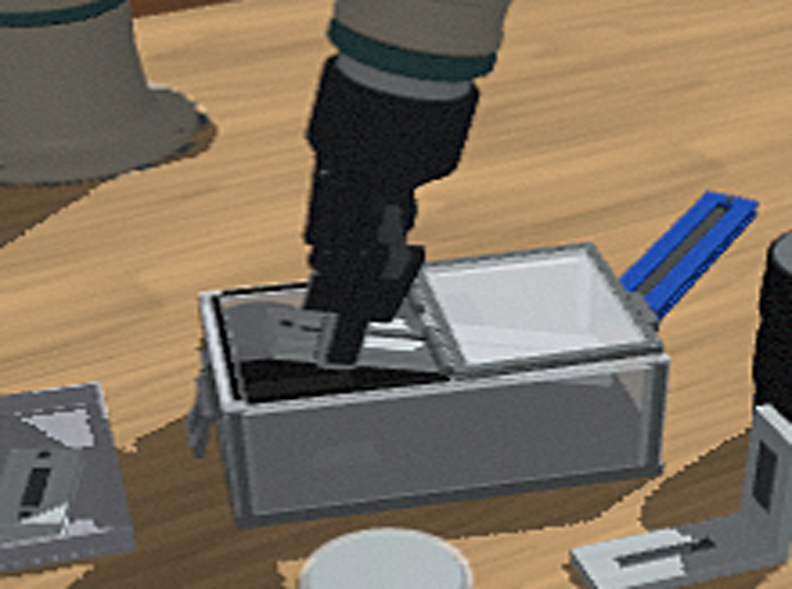

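The picture shows the rail tilted up cleanly in the hatch, its front end near crop (290,325). Forces are low, so I draw it out.

carry_out(gripper=[0.3, 0.3, 0.3, 0.3, 0.3, 0.3, 0.3, 0.3, 0.3, 0.3], xyz=[[-6.5, 0, -1.9], [-13.1, 0, -3.9], [-19.6, 0, -5.8], [-26.2, 0, -7.7], [-32.7, 0, -9.7], [-39.3, 0, -11.6], [-45.8, 0, -13.6], [-52.4, 0, -15.5], [-52.4, 0, -15.5], [-52.4, 0, -15.5]], rot=[[0, -1.5, 0], [0, -3, 0], [0, -4.5, 0], [0, -6, 0], [0, -7, 0], [0, -8, 0], [0, -9, 0], [0, -10, 0], [0, -10, 0], [0, -10, 0]])

```text
clock: 10.73
eef_pos: [0.5242, -0.0685, 0.1175]
eef_rot: [[0.226, 0.968, -0.105], [0.878, -0.249, -0.409], [-0.423, 0.0, -0.906]]
contact_force: [0.3, 0.3, -1.3]
gripper_width: 0.0358
finger_force: 88.9
```

carry_out(gripper=[0.3, 0.3, 0.3, 0.3, 0.3, 0.3, 0.3, 0.3], xyz=[[-9, 0, 1], [-18, 0, 2], [-28, 0, 3], [-38, 0, 4], [-49, 0, 5.2], [-60, 0, 6.4], [-70.4, 0, 7.5], [-70.4, 0, 7.5]], rot=[[0, 0, 0], [0, 0, 0], [0, 0, 0], [0, 0, 0], [0, 0, 0], [0, 0, 0], [0, 0, 0], [0, 0, 0]])

```text
clock: 11.4
eef_pos: [0.5073, -0.1352, 0.1414]
eef_rot: [[0.228, 0.968, -0.105], [0.877, -0.251, -0.41], [-0.423, 0.002, -0.906]]
contact_force: [0.7, -0.4, -1.0]
gripper_width: 0.0355
finger_force: 88.9
```

carry_out(gripper=[0.3, 0.3, 0.3, 0.3, 0.3, 0.3, 0.3, 0.3, 0.3, 0.3], xyz=[[-6, 0, -13.6], [-12.7, 0, -27.2], [-19, 0, -40.8], [-25.4, 0, -54.4], [-31.7, 0, -68], [-38, 0, -81.6], [-44.4, 0, -95.1], [-50.7, 0, -108.7], [-50.7, 0, -108.7], [-50.7, 0, -108.7]], rot=[[0, 0, 0], [0, 0, 0], [0, 0, 0], [0, 0, 0], [0, 0, 0], [0, 0, 0], [0, 0, 0], [0, 0, 0], [0, 0, 0], [0, 0, 0]])

```text
clock: 12.23
eef_pos: [0.5078, -0.1332, 0.2605]
eef_rot: [[0.226, 0.968, -0.104], [0.878, -0.249, -0.409], [-0.422, 0.002, -0.906]]
contact_force: [-0.6, 0.4, -2.3]
gripper_width: 0.0357
finger_force: 89.2
```

```bash
python3 - <<'E'
from h import *
im,d=viewer.camera("scene"); cv2.imwrite('pics/s5.png',im[60:360,140:460].repeat(2,0).repeat(2,1))
v,u=np.nonzero(d>0)
for r in models.cut_out("scene","rail"):
    v,u=np.nonzero(r['region']&(d>0));P=world("scene",d,u,v);print(r['p'],np.percentile(P,[2,50,98],axis=0).round(3).tolist())
s=readout.read_state();print(s['eef_pos'],s['contact_force'],s['finger_force'],s['qd'].round(3))
E
```

```text
0.95 [[0.604, -0.364, 0.002], [0.701, -0.324, 0.012], [0.772, -0.276, 0.015]]
0.63 [[0.153, -0.162, 0.0], [0.533, -0.074, 0.226], [0.562, 0.12, 0.27]]
0.62 [[0.38, 0.21, -0.002], [0.445, 0.28, 0.012], [0.501, 0.361, 0.014]]
[ 0.50722004 -0.13312101  0.25880877] [ 0.09826918 -0.04612768 -1.68210255] 89.20315964031033 [ 0.     0.008  0.007 -0.002  0.004 -0.002]
```

View pics/s5.png

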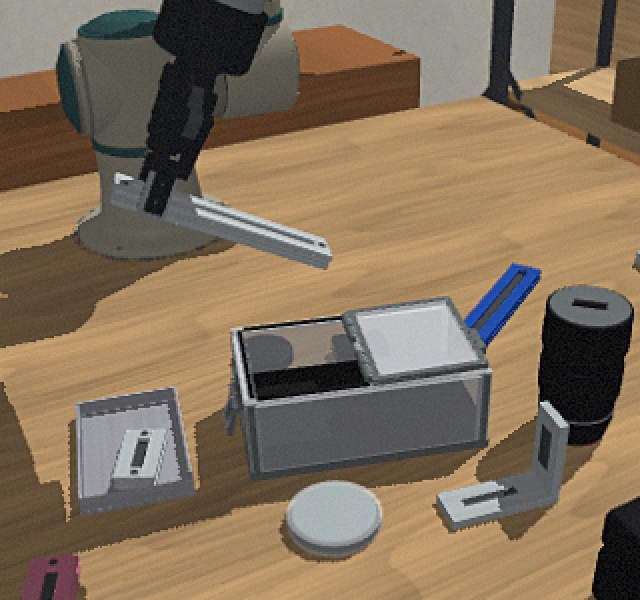

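The rail is held clear above the box at crop (120–330, 180–265). The lid is folded flat and the other items are in place. I let it settle, then hand in.

carry_out(gripper=[0.3, 0.3, 0.3, 0.3, 0.3, 0.3], xyz=[[0, 0, 0], [0, 0, 0], [0, 0, 0], [0, 0, 0], [0, 0, 0], [0, 0, 0]], rot=[[0, 0, 0], [0, 0, 0], [0, 0, 0], [0, 0, 0], [0, 0, 0], [0, 0, 0]])

```text
clock: 12.83
eef_pos: [0.5075, -0.1332, 0.2602]
eef_rot: [[0.226, 0.968, -0.105], [0.878, -0.249, -0.409], [-0.423, 0.0, -0.906]]
contact_force: [-0.2, 0.4, -1.0]
gripper_width: 0.0359
finger_force: 89.2
```

```bash
python3 -c "
from bench import bot
print(bot.hand_in())"
```

```text
the job is handed in; nothing more can be done
None
```

I folded the lid flat, drew the rail out tilted, and handed the job in at about 13 s with the rail held still, its rear end about 9 cm above the folded lid; the gripper bumped the hatch rim once (peak reading about 75 N) before gripping, and no verdict came back.

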